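Draw out the vial tray

ROBOT

A 6-joint arm with a two-finger parallel gripper is mounted at the origin on a cart in front of the work surface, level with it; the furniture and walls round the work are solid. World frame = base frame: x ahead of the robot, y to its left, z up, the work surface at z = 0. Lengths are in mm, angles in rad, forces in N, time in s.
With the tool pointing down it reaches from about 375 to 925 mm from the base axis. Payload 5.7 kg.
Tool frame: the origin (TCP) lies on the centre line of the jaws, within the pads' length; the fingertips stand 14 mm ahead of it and the grasp point (between the pads) lies 5 mm behind it; z points along the fingers, y is the direction in which the jaws open and shut (so a half turn about z gives the same grasp; the last joint's range is limited). The gripper opens to 85 mm and grips with 20 to 120 N. Pads are 22 mm wide; open, the fingers measure 114 mm over their backs; the gripper's body (76 mm by 85 mm) begins 54 mm behind the grasp point. The pads swing forward as they close: fully open they stand 13 mm farther back than shut.
Start: joints at [-1.369, 0.359, 1.51, -0, 1.272, -0.115], TCP at [186.9, -570.113, 210.567] pointing down, gripper open.
Joint ranges: [-2.97, 2.97], [-1.01, 2.36], [0.21, 2.38], [-0.96, 4.11], [0.2, 2.71], [-2.98, 2.98]. Speed limits (rad/s): [2.39, 2.39, 3.14, 3.14, 3.14, 3.14].

INTERFACE

Orientations are given as a 3x3 rotation matrix whose columns are the frame's x, y, z axes.
In Python, from workcell import readout, capture, job gives the robot as it stands. The module is installed in compiled form; this text tells all that it offers.
- The arm moves only by the tool play_rows, never from a script. Its argument "rows" is a list that holds one entry, the list of rows, each a list of 5 numbers: the opening in per cent of the stroke, from 0 (shut) to 100 (fully open), then the shift along the world's x, y, z in m, then the turn about the world's z in rad. A call has 1 to 12 rows; each row shifts and turns the commanded pose from where the row before left it; what a row does not reach is not made up. A row lasts 1/10 s, in which the tool goes at most 50 mm and 8.59 degrees, less where a joint would pass 70% of its speed; a pose out of reach is approached as far as the arm can. A call is refused whole if a number of a shift passes 0.05 or a number of a turn 0.15, either way. A call with a gripper value outside its range is refused whole. The fingers move at their own pace and stop on an object; "grip_force" is the grip in N (left out, the last holds). Time passes only in rows, so rows that do not move let the fingers close. It gives the time, the measured TCP pose, the force and the opening at its end, in the units of the state.
- readout.state(): the state, without advancing time (a new reading comes with each control period).
- capture(name): name is "scene" or "top" or "wrist"; returns a dict with "frame" (384x512x3 uint8, red, green, blue), "fx", "fy", "cx", "cy" (pixels), "world_to_cam" (4x4, takes a point from world to camera coordinates). Camera axes: x right, y down, z forward; pixel columns grow to the right and rows downward; lengths in mm; the calibration is good to about 2 mm. A picture is of the moment at which its call begins. There is no depth.
- job.sign_off(): hands the job in, once; it reports no verdict.
The state is a dict: "time": time; "q": joint angles; "joint_velocities": joint speeds; "tau": joint torques, N m; "ee_pos": TCP position; "ee_rot": TCP orientation; "wrist_force": force on the tool from outside, world axes, zero at the start; "torque": the same for the moment, N m; "opening": finger opening in mm.
Only numpy, scipy, OpenCV 4.12 (cv2) and the standard library are available. Lean on these libraries where they do the work, as an engineer would, in place of code of your own. Each camera call takes 0.05 s, during which the arm holds its last target. There are 200 camera calls.

TASK

Two sliding sample trays stand on the worktop. First push the empty tray, which was left partly out, fully home under its hood; then hook a fingertip behind the front lip of the tray that carries the three vials and draw it out as far as it goes, so that the vials come clear of the hood. Use the fingertips only to push and hook: do not pinch the lips or lift anything, do not touch the vials, keep them standing in their holes, and leave the other things on the worktop where they are.

Things in the scene. Friction and masses are not known exactly. Their poses are not given: they have to be found in the camera images.
- loaded_dock: Fixed sample-tray dock whose tray carries three capped vials under the clear hood. Origin: under its base, on the worktop; x points from the front lip to the closed rear, z up; the tray slides out along -x. White base 150 (x -90 to 60) x 128 x 8 mm, aluminium rail along each side (top at z 24). Clear hood 124 mm wide, open in front, over x -32 to 60, top at z 70.
- loaded_tray (a joint): Slide of the loaded tray in m: 0 = fully home (end stop), 0.080 = fully out (end stop), growing as the lip moves out along the dock's -x. Starts at 0. It needs about 2 to 3 N, stays where it is left, and has no spring or catch.
- loaded_lip (a point): Upturned grey lip across the front of the loaded tray, moving with it: 96 mm wide (y), top at z 46; 8 mm thick with its face plate. Origin on its inner face, mid-width, z 31; axes as the dock's (+x to the hood). Behind it (+x) an open finger pocket 92 mm wide, floor at z 16; tray home: 55 mm to the hood front, 67 mm to the vial block (60 x 94 mm, top z 32).
- loaded_face (a point): Aluminium face plate on the outside of the loaded tray's lip, moving with it: 96 mm wide, z 11 to 43. Origin on its outer face (towards the robot), mid-width, z 31, 8 mm in front of the lip's inner face; axes as the dock's.
- empty_dock: The other fixed dock, alike in build; its vial block has three empty holes and its tray has been left partly out. Origin: under its base, on the worktop; x points from the front lip to the closed rear, z up; the tray slides out along -x. White base 150 (x -90 to 60) x 128 x 8 mm, aluminium rail along each side (top at z 24). Clear hood 124 mm wide, open in front, over x -32 to 60, top at z 70.
- empty_tray (a joint): Slide of the empty tray in m: 0 = fully home (end stop), 0.080 = fully out (end stop), growing as the lip moves out along the dock's -x. Starts between 0.030 and 0.055. It needs about 2 to 3 N, stays where it is left, and has no spring or catch.
- empty_lip (a point): Upturned grey lip across the front of the empty tray, moving with it: 96 mm wide (y), top at z 46; 8 mm thick with its face plate. Origin on its inner face, mid-width, z 31; axes as the dock's (+x to the hood). Behind it (+x) an open finger pocket 92 mm wide, floor at z 16; tray home: 55 mm to the hood front, 67 mm to the vial block (60 x 94 mm, top z 32).
- empty_face (a point): Aluminium face plate on the outside of the empty tray's lip, moving with it: 96 mm wide, z 11 to 43. Origin on its outer face (towards the robot), mid-width, z 31, 8 mm in front of the lip's inner face; axes as the dock's.
- v_red: Capped sample vial, 22 mm across the cap, 36 mm tall, standing loose in a 19 mm hole of the loaded tray's block; origin at the centre of its foot, 16 mm above the worktop; z is its axis. The three vials may stand in any of the holes.
- v_sky: Capped sample vial, 22 mm across the cap, 39 mm tall, standing loose in a 19 mm hole of the loaded tray's block; origin at the centre of its foot, 16 mm above the worktop; z is its axis. The three vials may stand in any of the holes.
- v_cream: Capped sample vial, 22 mm across the cap, 35 mm tall, standing loose in a 19 mm hole of the loaded tray's block; origin at the centre of its foot, 16 mm above the worktop; z is its axis. The three vials may stand in any of the holes.
- dropper: Dark dropper bottle, 33 mm across, 72 mm tall, standing loose on the worktop between the docks; origin at its foot. Bystander. (Fixed furniture beside the docks, to keep the arm clear of: a blue water bath 265 mm high at x 0.42 to 0.79 m, y beyond -0.47 m on the right; a white centrifuge at y 0.17 m and more on the left.)
- timer: White lab timer, 64 x 68 x 18 mm, lying loose on the worktop in front; origin under its centre. Bystander.
- slide_box: Cardboard box of slides, 58 x 80 x 24 mm, lying loose on the worktop at the left front; origin under its centre. Bystander.

How it is judged (in metres and radians):
On the way, in this order (a step that is already met when the one before it is completed fails the run):
1. the empty tray is pushed fully home while the loaded tray is still in (value of joint empty_tray below 0.005 m and value of joint loaded_tray below 0.01 m), for 0.2 s.
2. the loaded tray is drawn fully out (value of joint loaded_tray above 0.074 m and value of joint empty_tray below 0.005 m), for 0.2 s.
At the end, for the whole second after the job is handed in: The loaded tray is out to its stop (slide over 74 of 80 mm) and at rest, the empty tray is home (slide under 5 mm), all three vials stand upright (within 0.2 rad) at the bottom of their holes, and the other things are at rest where they stood (within 15 mm) (all of step 2 and velocity of joint loaded_tray between -0.005 and 0.005 m/s and angle between each of v_red, v_sky, v_cream's own z axis and vertical below 0.2 rad and z of v_red in the frame of loaded_lip between -0.021 and -0.009 m and z of v_sky in the frame of loaded_lip between -0.021 and -0.009 m and z of v_cream in the frame of loaded_lip between -0.021 and -0.009 m and linear speed of each of dropper, timer, slide_box below 0.01 m/s); the robot touches nothing.
It fails at once if a tray's lip is pinched (inner and outer side pressed by the fingers at once) ((contact force between the fingers and loaded_tray_c0 above 1 N and contact force between the fingers and loaded_tray_c1 above 1 N) or (contact force between the fingers and empty_tray_c0 above 1 N and contact force between the fingers and empty_tray_c1 above 1 N)).
It fails at once if a vial is touched by the robot (contact force between any of the fingers, the arm and v_red above 0.3 N or contact force between any of the fingers, the arm and v_sky above 0.3 N or contact force between any of the fingers, the arm and v_cream above 0.3 N).
It fails at once if a vial leaves its hole or tips (z of any of v_red, v_sky, v_cream in the frame of loaded_lip above -0.003 m or angle between any of v_red, v_sky, v_cream's own z axis and vertical above 0.4 rad).
It fails at once if another thing is pushed, tipped or lifted (distance of any of dropper, timer, slide_box from where it was at the start of the episode above 0.015 m or angle between any of dropper, timer, slide_box's own z axis and vertical above 0.3 rad).
It also fails if it takes over 45 s, if anything falls off the work surface, if the arm or the gripper's body presses on something with over 40 N, if the wrist force passes 120 N, or if a joint passes its speed limit or range.

## Working session

There is one attempt and no reset: what is moved stays moved. The work goes in short steps, Python scripts to look and compute and a tool call to move; the robot and the scene stay as the last step left them, time stands still between calls to the robot, and variables do not carry over. Pictures are saved under pics/ and viewed, about 8 in all and at most 12, crops included, and the job is handed in when it is done.

Besides the shell and the picture viewer there is one more tool, called as a command line: name --argument value ..., lists and objects as JSON in quotes. play_rows: Moves the arm, as the interface text tells. Its arguments: {"type":"object","properties":{"rows":{"type":"array"},"grip_force":{"type":"number"}},"required":["rows"]}

```bash
mkdir -p pics; cat > h.py <<'E'
import numpy as np, cv2
from workcell import readout, capture, job
def snap(n,f):
    c=capture(n); cv2.imwrite('pics/'+f+'.png',c['frame'][:,:,::-1]); np.savez(f+'.npz',**c); return c
def ray(c,u,v,z):
    M=np.array(c['world_to_cam']);R=M[:3,:3];t=M[:3,3];o=-R.T@t
    d=R.T@np.array([(u-c['cx'])/c['fx'],(v-c['cy'])/c['fy'],1]); return o+d*(z-o[2])/d[2]
def proj(c,p):
    M=np.array(c['world_to_cam']);q=M[:3,:3]@np.array(p)+M[:3,3]
    return c['fx']*q[0]/q[2]+c['cx'],c['fy']*q[1]/q[2]+c['cy']
E
python3 - <<'E'
from h import *
a=snap('top','top0');b=snap('scene','scene0')
for c in(a,b):
    M=np.array(c['world_to_cam']);print(c['fx'],c['cx'],c['cy'],-M[:3,:3].T@M[:3,3],M[:3,:3].round(2).tolist())
print(readout.state())
E
```

```text
442.67167070763685 260.2311532052884 187.36552174481207 [ 369.10878791  -99.62730083 1273.3258697 ] [[0.01, -1.0, 0.03], [-0.99, -0.02, -0.14], [0.14, -0.02, -0.99]]
407.3001248435749 252.9030493357156 191.87236257005543 [-159.23263691 -718.31112532  524.3492126 ] [[0.66, -0.75, 0.0], [-0.35, -0.31, -0.88], [0.66, 0.58, -0.47]]
{'time': 0.1, 'q': array([-1.36909724e+00,  3.59413521e-01,  1.51132769e+00, -2.94932023e-06,
        1.27250788e+00, -1.15112275e-01]), 'joint_velocities': array([-9.29729459e-04, -1.66789832e-03, -2.43119619e-03,  3.63092270e-04,
       -3.37188724e-04,  7.21878085e-05]), 'tau': array([ 8.98489475e-05, -5.28650022e+01, -2.79350263e+01, -2.53894777e-04,
        4.97109766e-03,  1.87605046e-06]), 'ee_pos': array([ 186.77659581, -569.50465873,  209.84793297]), 'ee_rot': array([[ 9.50233390e-01,  3.11538750e-01, -3.34602092e-04],
       [ 3.11538874e-01, -9.50232023e-01,  1.62228777e-03],
       [ 1.87455883e-04, -1.64579357e-03, -9.99998628e-01]]), 'wrist_force': array([ 0.18024428, -0.18490628,  0.54618753]), 'torque': array([0.00130082, 0.00277519, 0.00588216]), 'opening': 85.1295329993617}
```

View pics/top0.png

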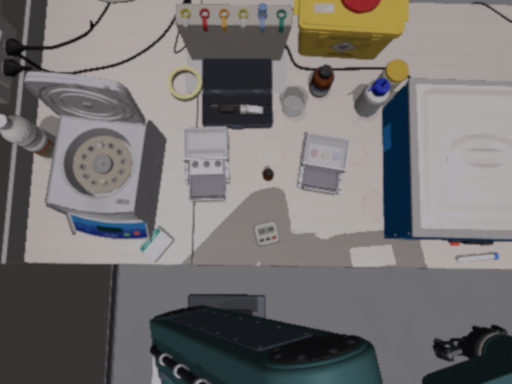

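View pics/scene0.png

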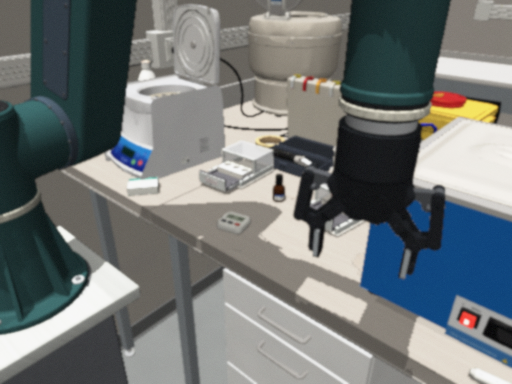

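The top view shows the left dock (about 208,165, dark holes, tray out) as the empty one and the right dock (about 322,163, coloured caps) as the loaded one. The dropper is at (268,174) and the timer at (266,234). I'll zoom in next.

```bash
python3 - <<'E'
from h import *
f=cv2.imread('pics/top0.png')[115:245,175:360]
cv2.imwrite('pics/crop.png',cv2.resize(f,None,fx=4.3,fy=4.3,interpolation=cv2.INTER_CUBIC))
E
```

```text
(no output)
```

View pics/crop.png

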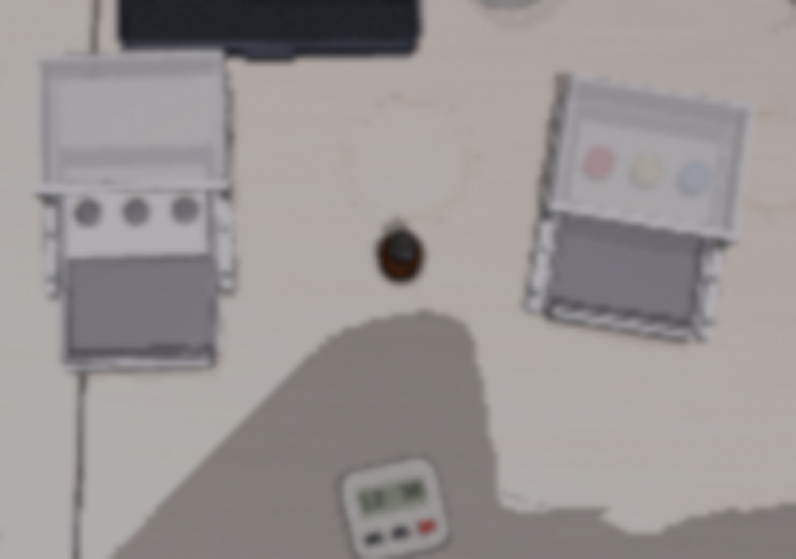

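```bash
python3 - <<'E'
from h import *
c=dict(np.load('top0.npz'))
def P(n,u,v,z): 
    p=ray(c,175+(u+.5)/4.3-.5,115+(v+.5)/4.3-.5,z); print(n,p.round(1)); return p
for nm,L in {'E':[('hoodF',40,192,232,188,70),('hoodR',40,60,225,52,70),('lip',66,365,215,362,44),('blockfront',66,260,215,255,32)],
 'L':[('hoodF',548,208,728,240,70),('hoodR',565,75,748,105,70),('lip',550,314,700,337,44)]}.items():
    for n,a,b,d,e,z in L:
        p=P(nm+n,a,b,z);q=P('',d,e,z); w=q-p
        print('   mid',((p+q)/2).round(1),'w',np.linalg.norm(w).round(1),'yaw',np.degrees(np.arctan2(w[0],-w[1])).round(2))
P('drop',400,240,72);P('dropfoot',400,262,0);P('timer',395,508,18)
E
```

```text
EhoodF [619.   84.8  70. ]
 [624.1 -38.3  70. ]
   mid [621.5  23.3  70. ] w 123.1 yaw 2.37
EhoodR [706.2  88.2  70. ]
 [714.2 -31.4  70. ]
   mid [710.2  28.4  70. ] w 119.9 yaw 3.82
Elip [510.5  67.5  44. ]
 [514.2 -28.8  44. ]
   mid [512.3  19.3  44. ] w 96.3 yaw 2.18
Eblockfront [581.5  71.7  32. ]
 [586.7 -26.2  32. ]
   mid [584.1  22.7  32. ] w 98.1 yaw 3.06
LhoodF [ 615.  -242.3   70. ]
 [ 596.3 -358.8   70. ]
   mid [ 605.6 -300.6   70. ] w 118.0 yaw -9.13
LhoodR [ 703.6 -253.3   70. ]
 [ 686.1 -373.1   70. ]
   mid [ 694.9 -313.2   70. ] w 121.0 yaw -8.34
Llip [ 549.7 -246.8   44. ]
 [ 536.3 -345.2   44. ]
   mid [ 543. -296.   44.] w 99.3 yaw -7.75
drop [ 591.8 -146.8   72. ]
dropfoot [ 589.9 -149.9    0. ]
timer [ 422.8 -147.9   18. ]
```

Both docks agree with their given sizes. The empty dock has yaw about +3°, its face is near x 510 and it is home near x 558, y 20. The loaded dock has yaw about -8.2°, and its lip's inner face is near (551,-293). I'll shut the fingers and go to the empty tray first.

play_rows --rows '[[[0,0.022,0.027,0,-0.0265],[0,0.022,0.027,0,-0.0265],[0,0.022,0.027,0,-0.0265],[0,0.022,0.027,0,-0.0265],[0,0.022,0.027,0,-0.0265],[0,0.022,0.027,0,-0.0265],[0,0.022,0.027,0,-0.0265],[0,0.022,0.027,0,-0.0265],[0,0.022,0.027,0,-0.0265],[0,0.022,0.027,0,-0.0265]]]' --grip_force 30

```text
time: 1.1
ee_pos: [407.4, -298.7, 210.3]
ee_rot: [[0.999, 0.051, -0.0], [0.051, -0.999, 0.001], [-0.0, -0.001, -1.0]]
wrist_force: [0.5, -0.8, 0.7]
opening: 0.2
```

play_rows --rows '[[[0,0.005,0.032,0,0],[0,0.005,0.032,0,0],[0,0.005,0.032,0,0],[0,0.005,0.032,0,0],[0,0.005,0.032,0,0],[0,0.005,0.032,0,0],[0,0.005,0.032,0,0],[0,0.005,0.032,0,0],[0,0.005,0.032,0,0],[0,0.005,0.032,0,0],[0,0,0,0,0]]]'

```text
time: 2.2
ee_pos: [456.8, 23.0, 210.3]
ee_rot: [[0.998, 0.055, -0.0], [0.055, -0.998, 0.002], [-0.0, -0.002, -1.0]]
wrist_force: [-0.8, -0.3, 1.0]
opening: -0.4
```

play_rows --rows '[[[0,0,-0.003,-0.034,0],[0,0,-0.003,-0.034,0],[0,0,0,-0.034,0],[0,0,0,-0.034,0],[0,0,0,-0.034,0],[0,0,0,0,0]]]'

```text
time: 2.8
ee_pos: [453.1, 13.5, 37.3]
ee_rot: [[0.999, 0.051, -0.008], [0.051, -0.999, 0.001], [-0.008, -0.001, -1.0]]
wrist_force: [-0.8, 0.1, 0.5]
opening: -0.0
```

```bash
python3 - <<'E'
from h import *
c=snap('wrist','w1'); s=snap('scene','s1')
cv2.imwrite('pics/two.png',np.hstack([cv2.imread('pics/w1.png')[:, :400],cv2.resize(cv2.imread('pics/s1.png')[110:250,160:305],None,fx=2.743,fy=2.743)[:384]]))
E
```

```text
(no output)
```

View pics/two.png

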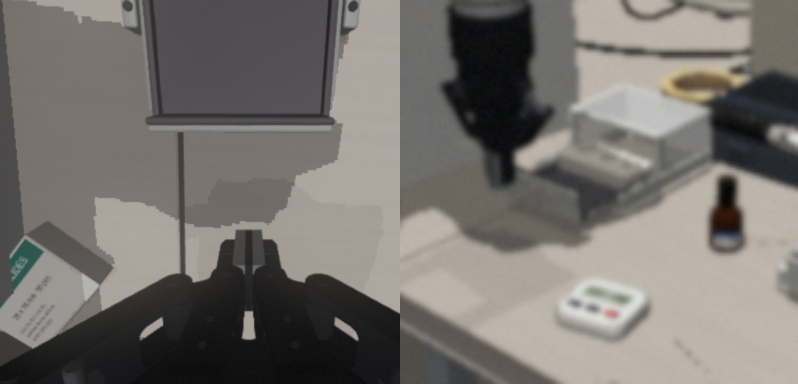

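The wrist view shows the lip centred at about column 240 and the fingertips at about 247, so they are lined up to within roughly 4 mm. Nothing is in the way, so I'll push.

play_rows --rows '[[[0,0.01,0.001,0,0],[0,0.01,0.001,0,0],[0,0.01,0.0005,0,0],[0,0.01,0.0005,0,0],[0,0.01,0.0005,0,0],[0,0.01,0.0005,0,0],[0,0.01,0.0005,0,0],[0,0.01,0.0005,0,0],[0,0,0,0,0],[0,0,0,0,0]]]'

```text
time: 3.9
ee_pos: [536.7, 18.9, 40.4]
ee_rot: [[0.999, 0.052, -0.001], [0.052, -0.999, 0.0], [-0.001, -0.0, -1.0]]
wrist_force: [-0.3, 0.3, 0.1]
opening: -0.1
```

play_rows --rows '[[[0,0.004,0,0,0],[0,0.004,0,0,0],[0,0,0,0,0],[0,0,0,0,0]]]'

```text
time: 4.3
ee_pos: [544.9, 18.9, 40.6]
ee_rot: [[0.999, 0.052, -0.0], [0.052, -0.999, 0.0], [-0.0, -0.0, -1.0]]
wrist_force: [-0.0, 0.2, 0.2]
opening: 0.1
```

play_rows --rows '[[[0,0.003,0,0,0],[0,0.003,0,0,0]]]'

```text
time: 4.5
ee_pos: [551.0, 18.9, 40.6]
ee_rot: [[0.999, 0.052, -0.0], [0.052, -0.999, 0.0], [-0.0, -0.0, -1.0]]
wrist_force: [0.6, 0.7, 0.2]
opening: -0.4
```

play_rows --rows '[[[0,0.003,0,0,0],[0,0.003,0,0,0]]]'

```text
time: 4.7
ee_pos: [557.3, 18.9, 40.6]
ee_rot: [[0.999, 0.052, 0.0], [0.052, -0.999, 0.0], [0.0, -0.0, -1.0]]
wrist_force: [-0.2, 0.2, -1.1]
opening: -0.1
```

No end stop yet, so I'll check by eye.

```bash
python3 - <<'E'
from h import *
c=snap('wrist','w2'); s=snap('scene','s2')
cv2.imwrite('pics/two2.png',np.hstack([cv2.imread('pics/w2.png')[:, :400],cv2.resize(cv2.imread('pics/s2.png')[110:250,160:305],None,fx=2.743,fy=2.743)[:384]]))
print(proj(s,[557,19,26]))
E
```

```text
(np.float64(223.5654214055341), np.float64(175.6212867504678))
```

View pics/two2.png

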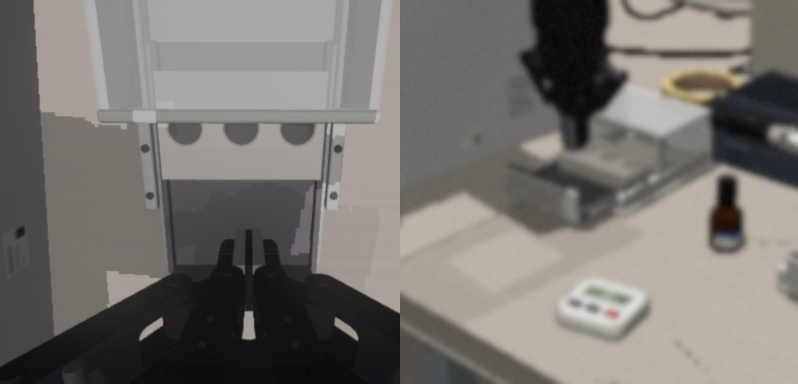

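The fingers stand over the pocket and the lip has not moved, so the tips look higher than I assumed. I'll measure the tip height.

```bash
python3 - <<'E'
from h import *
s=dict(np.load('s1.npz'))
for n,p in(('s1',(453.5,13.5)),('s2',(557.3,18.9))):
    s=dict(np.load(n+'.npz'))
    for z in(0,26,40,50,60): print(n,z,np.round(proj(s,[*p,z]),1))
    im=s['frame'][110:250,160:305,::-1]
    cv2.imwrite(f'pics/{n}c.png',cv2.resize(im,None,fx=2.743,fy=2.743))
a=[dict(np.load(n+'.npz'))['frame'][130:215,180:275,::-1] for n in('s1','s2')]
cv2.imwrite('pics/tips.png',cv2.resize(np.hstack(a),None,fx=4.2,fy=4.2,interpolation=cv2.INTER_CUBIC))
E
```

```text
s1 0 [197.7 197.9]
s1 26 [197.1 189.2]
s1 40 [196.7 184.4]
s1 50 [196.5 181. ]
s1 60 [196.3 177.5]
s2 0 [224.  183.9]
s2 26 [223.7 175.6]
s2 40 [223.5 171.1]
s2 50 [223.4 167.8]
s2 60 [223.3 164.5]
```

View pics/tips.png

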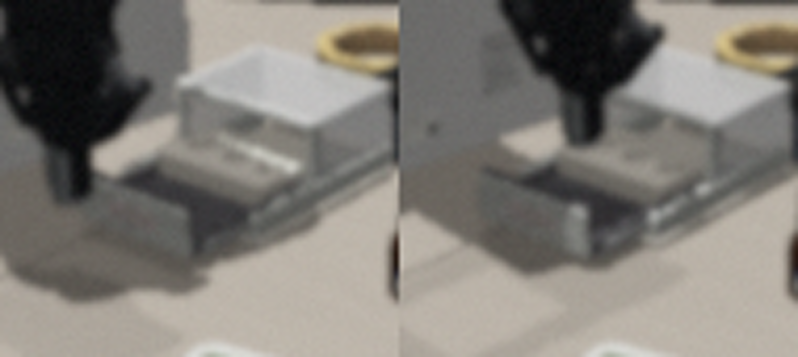

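```bash
python3 - <<'E'
from h import *
def line(c,u,v):
    M=np.array(c['world_to_cam']);R=M[:3,:3];o=-R.T@M[:3,3];d=R.T@np.array([(u-c['cx'])/c['fx'],(v-c['cy'])/c['fy'],1]);return o,d/np.linalg.norm(d)
for k,(us,vs),(uw,vw) in((1,(198,177.6),(247,232)),(2,(223.2,164),(247,232))):
    s=dict(np.load(f's{k}.npz'));w=dict(np.load(f'w{k}.npz'))
    o,d=line(s,us,vs);p,e=line(w,uw,vw)
    t=np.linalg.lstsq(np.c_[d,-e],p-o,rcond=None)[0]
    print(k,'cam',p.round(),'s',(o+d*t[0]).round(1),'w',(p+e*t[1]).round(1))
w=dict(np.load('w1.npz'))
for u,v in((148,122),(334,122),(148,130),(332,130)): print(ray(w,u,v,46).round(1),ray(w,u,v,43).round(1))
print('tcp',proj(w,[453,13.5,23]),proj(w,[453,13.5,60]))
E
```

```text
1 cam [530.  17. 200.] s [460.4  14.8  56.8] w [460.6  14.6  56.7]
2 cam [632.  23. 203.] s [561.  23.  59.] w [563.5  19.8  57.9]
[513.4  67.1  46. ] [513.1  68.   43. ]
[518.3 -26.1  46. ] [518.1 -27.   43. ]
[509.4  67.3  46. ] [509.   68.2  43. ]
[514.3 -25.7  46. ] [514.  -26.5  43. ]
tcp (np.float64(248.33069330471878), np.float64(219.63913768533524)) (np.float64(248.26843825008257), np.float64(248.097905992804))
```

Two views agree that the shut fingertips are at z of about 57 when the TCP reads about 39. That is about 18 mm above the reported TCP instead of 14 mm below it, so they passed over the lip. I'll retreat above the lip, lower in front of it and check by camera.

play_rows --rows '[[[0,0,0,0.02,0],[0,-0.02,-0.001,0,0],[0,-0.02,-0.001,0,0],[0,-0.02,-0.001,0,0],[0,-0.02,-0.001,0,0],[0,-0.02,-0.001,0,0],[0,0,0,0,0],[0,0,0,-0.02,0],[0,0,0,-0.015,0],[0,0,0,-0.013,0],[0,0,0,0,0],[0,0,0,0,0]]]'

```text
time: 6.0
ee_pos: [457.7, 13.9, 12.6]
ee_rot: [[0.999, 0.052, 0.0], [0.052, -0.999, 0.0], [0.0, -0.0, -1.0]]
wrist_force: [0.0, 0.0, 0.4]
opening: 0.5
```

```bash
python3 - <<'E'
from h import *
w=snap('wrist','w3'); s=snap('scene','s3')
cv2.imwrite('pics/t3.png',np.hstack([cv2.resize(cv2.imread('pics/w3.png')[60:300,140:340],None,fx=2,fy=2),cv2.resize(cv2.imread('pics/s3.png')[120:240,170:270],None,fx=4,fy=4,interpolation=cv2.INTER_CUBIC)]))
st=readout.state();print(st['ee_pos'],st['wrist_force'])
for z in(0,12,26,40): print(z,proj(s,[*st['ee_pos'][:2],z]),proj(w,[*st['ee_pos'][:2],z]))
E
```

```text
[457.928529    13.82077862  13.0951739 ] [-0.39023399  0.43761701 -0.5476552 ]
0 (np.float64(198.8697134880309), np.float64(197.21068473097932)) (np.float64(248.2762105505609), np.float64(220.39286630672456))
12 (np.float64(198.59342109582494), np.float64(193.23784851441562)) (np.float64(248.27895286624712), np.float64(228.36523434186046))
26 (np.float64(198.2673766091351), np.float64(188.54962190567642)) (np.float64(248.28263422734), np.float64(239.06756363607008))
40 (np.float64(197.93727295381595), np.float64(183.80302810118823)) (np.float64(248.28696558472365), np.float64(251.65954031019146))
```

View pics/t3.png

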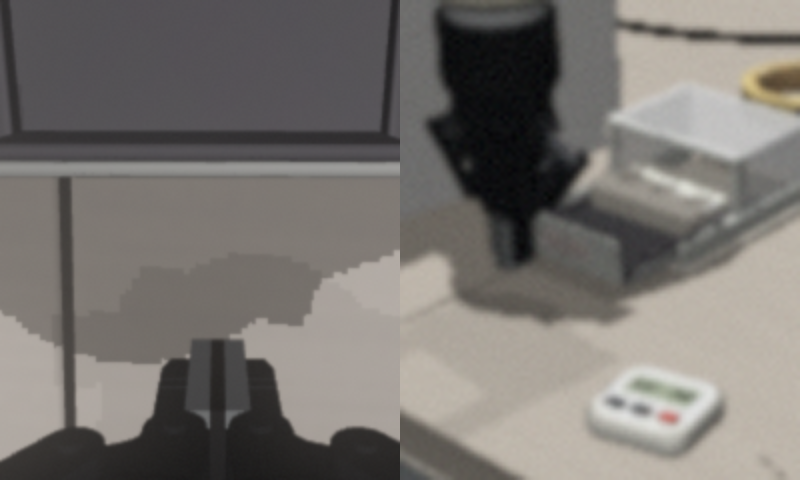

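The tip now shows at about (198.7,186) in the scene view, z about 32, so the offset of about +20 mm is confirmed. I'll lower 6 mm more and push.

play_rows --rows '[[[0,0,0,-0.006,0],[0,0.01,0.001,0,0],[0,0.01,0.001,0,0],[0,0.01,0.0005,0,0],[0,0.01,0.0005,0,0],[0,0.008,0.0005,0,0],[0,0.008,0.0005,0,0],[0,0.008,0.0005,0,0]]]'

```text
time: 6.9
ee_pos: [520.7, 18.3, 6.4]
ee_rot: [[0.999, 0.052, -0.001], [0.052, -0.999, -0.0], [-0.001, 0.0, -1.0]]
wrist_force: [-3.1, -1.5, 1.4]
opening: -0.0
```

play_rows --rows '[[[0,0.006,0.0005,0,0],[0,0.006,0,0,0],[0,0.005,0,0,0]]]'

```text
time: 7.2
ee_pos: [538.0, 19.2, 6.4]
ee_rot: [[0.999, 0.052, -0.001], [0.052, -0.999, 0.001], [-0.001, -0.001, -1.0]]
wrist_force: [-2.4, 2.1, 0.8]
opening: -0.0
```

play_rows --rows '[[[0,0.004,0,0,0],[0,0.003,0,0,0]]]'

```text
time: 7.4
ee_pos: [545.0, 19.2, 6.5]
ee_rot: [[0.999, 0.052, -0.0], [0.052, -0.999, 0.0], [-0.0, -0.001, -1.0]]
wrist_force: [-2.6, 1.0, -0.8]
opening: -0.1
```

Now it is pushing with 2–3 N, which matches the tray's slide. I'll continue to the stop.

play_rows --rows '[[[0,0.003,0,0,0],[0,0.003,0,0,0]]]'

```text
time: 7.6
ee_pos: [546.5, 19.1, 6.2]
ee_rot: [[0.999, 0.052, -0.008], [0.052, -0.999, 0.0], [-0.008, -0.001, -1.0]]
wrist_force: [-14.6, 0.5, 12.2]
opening: 0.1
```

play_rows --rows '[[[0,0.002,0,0,0],[0,0.002,0,0,0]]]'

```text
time: 7.8
ee_pos: [546.3, 19.1, 5.8]
ee_rot: [[0.999, 0.053, -0.015], [0.053, -0.999, 0.0], [-0.015, -0.001, -1.0]]
wrist_force: [-20.9, -0.8, 17.5]
opening: -0.1
```

The force rose to 20 N at x 546.5, where I expected the stop at about 547, so the tray is home. I'll hold, back off and raise.

play_rows --rows '[[[0,0,0,0,0],[0,-0.01,0,0,0],[0,-0.015,0,0,0],[0,-0.02,0,0,0],[0,-0.01,0,0,0],[0,0,0,0.035,0],[0,0,0,0.035,0],[0,0,0,0.034,0],[0,0,0,0,0]]]'

```text
time: 8.7
ee_pos: [504.8, 18.4, 115.2]
ee_rot: [[0.999, 0.052, 0.011], [0.052, -0.999, -0.001], [0.011, 0.002, -1.0]]
wrist_force: [1.1, -0.3, 0.3]
opening: 0.0
```

play_rows --rows '[[[0,0.006,-0.03,0,-0.019],[0,0.006,-0.03,0,-0.019],[0,0.006,-0.03,0,-0.019],[0,0.006,-0.03,0,-0.019],[0,0.006,-0.03,0,-0.019],[0,0.006,-0.03,0,-0.02],[0,0.006,-0.03,0,-0.02],[0,0.006,-0.03,0,-0.02],[0,0.006,-0.03,0,-0.02],[0,0.006,-0.03,0,-0.02],[0,0.006,-0.015,0,0],[0,0,0,0,0]]]'

```text
time: 9.9
ee_pos: [567.0, -298.3, 110.1]
ee_rot: [[0.99, -0.144, 0.001], [-0.144, -0.99, -0.001], [0.002, 0.001, -1.0]]
wrist_force: [0.2, 0.5, 1.1]
opening: -0.1
```

```bash
python3 - <<'E'
from h import *
w=snap('wrist','w4'); t=snap('top','top4')
cv2.imwrite('pics/t4.png',np.hstack([cv2.imread('pics/w4.png'),cv2.resize(cv2.imread('pics/top4.png')[125:205,180:240],None,fx=4.8,fy=4.8,interpolation=cv2.INTER_CUBIC)]))
st=readout.state();print(st['ee_pos'],st['ee_rot'])
for p in([551.2,-292.8,46],[605.6,-300.6,70]):print(proj(w,p))
E
```

```text
[ 565.54224416 -295.09303685  109.93113038] [[ 9.89781113e-01 -1.42592237e-01 -8.95758810e-04]
 [-1.42590950e-01 -9.89780761e-01  1.36605795e-03]
 [-1.08139410e-03 -1.22437126e-03 -9.99998666e-01]]
(np.float64(244.31637620381443), np.float64(214.39720540743582))
(np.float64(243.47177624693268), np.float64(152.6670839698315))
```

View pics/t4.png

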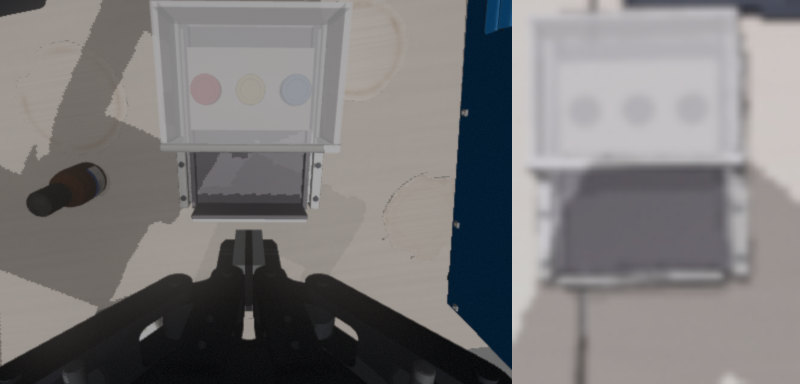

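The empty tray is home: the lip meets its rails in the right-hand crop. The loaded lip's inner top edge is at row 214, as predicted, with its centre at column 250 and the hood front at row 147. I'll centre the fingers over the pocket and lower partway.

play_rows --rows '[[[0,0.004,-0.002,0,0],[0,0.003,-0.001,0,0],[0,0,0,-0.025,0],[0,0,0,-0.025,0],[0,0,0,-0.02,0],[0,0,0,0,0],[0,0,0,0,0]]]'

```text
time: 10.7
ee_pos: [573.1, -298.5, 40.8]
ee_rot: [[0.99, -0.142, -0.0], [-0.142, -0.99, 0.0], [-0.0, -0.0, -1.0]]
wrist_force: [0.4, -0.3, -0.4]
opening: -0.0
```

```bash
python3 - <<'E'
from h import *
w=snap('wrist','w5'); s=snap('scene','s5')
cv2.imwrite('pics/t5.png',np.hstack([cv2.imread('pics/w5.png')[:,50:450],cv2.resize(cv2.imread('pics/s5.png')[110:250,260:405],None,fx=2.743,fy=2.743)[:384]]))
st=readout.state();print(st['ee_pos'])
E
```

```text
[ 573.97588274 -299.38876856   41.92154805]
```

View pics/t5.png

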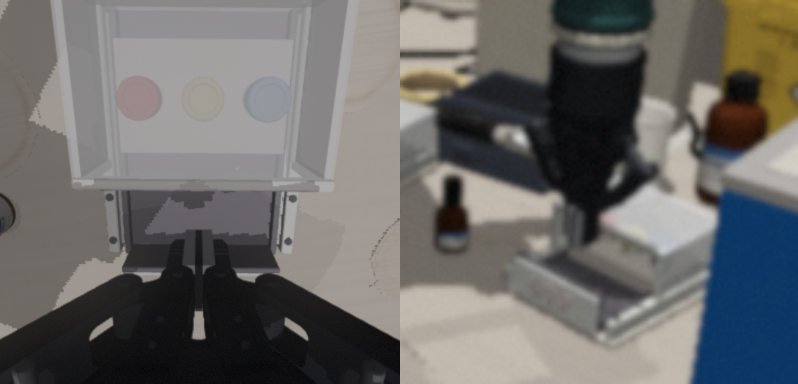

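The tips (column 200, row 235) hang over the pocket between the lip (row about 260) and the hood edge (row 185), with the gripper body well above the hood. I'll lower into the pocket.

play_rows --rows '[[[0,0,0,-0.01,0],[0,0,0,-0.01,0],[0,0,0,0,0]]]'

```text
time: 11.1
ee_pos: [571.7, -298.4, 19.0]
ee_rot: [[0.99, -0.143, -0.002], [-0.143, -0.99, 0.002], [-0.002, -0.001, -1.0]]
wrist_force: [0.0, 0.3, -0.2]
opening: -0.1
```

play_rows --rows '[[[0,0,0,-0.006,0],[0,0,0,-0.005,0],[0,0,0,0,0]]]'

```text
time: 11.4
ee_pos: [572.3, -298.8, 8.6]
ee_rot: [[0.99, -0.143, -0.001], [-0.143, -0.99, 0.001], [-0.001, -0.001, -1.0]]
wrist_force: [-0.1, 0.3, -0.1]
opening: -0.0
```

play_rows --rows '[[[0,-0.004,0.0006,0,0],[0,-0.004,0.0006,0,0],[0,-0.004,0.0006,0,0],[0,-0.004,0.0006,0,0],[0,-0.004,0.0006,0,0]]]'

```text
time: 11.9
ee_pos: [553.2, -296.2, 9.8]
ee_rot: [[0.99, -0.143, 0.001], [-0.143, -0.99, -0.0], [0.001, 0.0, -1.0]]
wrist_force: [3.3, 0.6, -0.8]
opening: 0.1
```

Hooked, at 3.3 N. I'll draw it out gently.

play_rows --rows '[[[0,-0.004,0.0006,0,0],[0,-0.004,0.0006,0,0],[0,-0.004,0.0006,0,0],[0,-0.004,0.0006,0,0],[0,-0.004,0.0006,0,0],[0,-0.004,0.0006,0,0],[0,-0.004,0.0006,0,0],[0,-0.004,0.0006,0,0],[0,-0.004,0.0006,0,0],[0,-0.004,0.0006,0,0],[0,-0.004,0.0006,0,0],[0,-0.004,0.0006,0,0]]]'

```text
time: 13.1
ee_pos: [504.6, -288.9, 9.6]
ee_rot: [[0.99, -0.143, 0.0], [-0.143, -0.99, 0.0], [0.0, -0.0, -1.0]]
wrist_force: [3.3, 0.5, 2.1]
opening: -0.1
```

play_rows --rows '[[[0,-0.003,0.0004,0,0],[0,-0.003,0.0004,0,0],[0,-0.003,0.0004,0,0],[0,-0.003,0.0004,0,0],[0,-0.003,0.0004,0,0]]]'

```text
time: 13.6
ee_pos: [489.6, -286.7, 9.5]
ee_rot: [[0.99, -0.143, -0.0], [-0.143, -0.99, 0.0], [-0.0, -0.0, -1.0]]
wrist_force: [3.0, 1.6, 1.8]
opening: 0.3
```

play_rows --rows '[[[0,-0.002,0.0003,0,0],[0,-0.002,0.0003,0,0],[0,-0.002,0.0003,0,0]]]'

```text
time: 13.9
ee_pos: [483.7, -285.9, 9.5]
ee_rot: [[0.99, -0.143, -0.0], [-0.143, -0.99, 0.0], [-0.0, -0.0, -1.0]]
wrist_force: [2.7, 0.7, 1.5]
opening: 0.1
```

play_rows --rows '[[[0,-0.002,0.0003,0,0],[0,-0.002,0.0003,0,0]]]'

```text
time: 14.1
ee_pos: [481.8, -285.7, 9.6]
ee_rot: [[0.99, -0.144, 0.004], [-0.144, -0.99, -0.001], [0.004, 0.0, -1.0]]
wrist_force: [12.2, 4.2, -5.9]
opening: -0.1
```

play_rows --rows '[[[0,-0.002,0.0003,0,0],[0,-0.001,0.0001,0,0]]]'

```text
time: 14.3
ee_pos: [481.9, -285.9, 9.8]
ee_rot: [[0.989, -0.145, 0.009], [-0.145, -0.989, -0.002], [0.009, 0.001, -1.0]]
wrist_force: [20.3, 5.8, -11.4]
opening: -0.2
```

The end stop is reached, with the force rising to 20 N at x 482, as predicted. I'll hold, unload forward, then lift clear.

play_rows --rows '[[[0,0,0,0,0],[0,0.004,-0.0006,0,0],[0,0.005,-0.0006,0,0],[0,0.004,-0.0006,0,0],[0,0,0,0,0],[0,0,0,0.01,0],[0,0,0,0.02,0],[0,0,0,0.03,0],[0,0,0,0.04,0],[0,0,0,0.04,0],[0,0,0,0.03,0],[0,0,0,0,0]]]'

```text
time: 15.5
ee_pos: [492.2, -288.8, 185.1]
ee_rot: [[0.99, -0.143, 0.007], [-0.143, -0.99, -0.006], [0.008, 0.005, -1.0]]
wrist_force: [1.3, -1.4, 0.6]
opening: 0.2
```

play_rows --rows '[[[0,-0.02,0,0,0],[0,-0.03,0,0.01,0],[0,-0.03,0,0.01,0],[0,-0.02,0,0,0],[0,0,0,0,0],[0,0,0,0,0],[0,0,0,0,0]]]'

```text
time: 16.2
ee_pos: [390.6, -286.9, 199.4]
ee_rot: [[0.99, -0.143, 0.0], [-0.143, -0.99, 0.0], [0.0, -0.0, -1.0]]
wrist_force: [0.3, -0.9, 0.5]
opening: -0.1
```

```bash
python3 - <<'E'
from h import *
w=snap('wrist','w6'); s=snap('top','top6')
cv2.imwrite('pics/t6.png',np.hstack([cv2.imread('pics/w6.png')[:,:400],cv2.resize(cv2.imread('pics/top6.png')[115:255,180:325],None,fx=2.743,fy=2.743)[:384]]))
st=readout.state();print(st['ee_pos'],st['wrist_force'],st['time'])
E
```

```text
[ 390.676216   -286.885382    199.32284984] [-0.14751736  0.64298597  0.40749891] 16.3
```

View pics/t6.png

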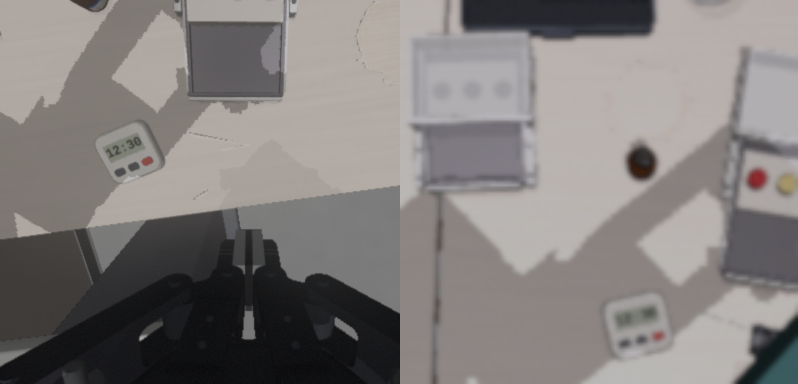

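The loaded tray is out with the vials clear of the hood and standing. The empty tray is home, and the timer and dropper are in place. One number check, then I'll hand in.

```bash
python3 - <<'E'
from h import *
w=dict(np.load('w6.npz')); l=ray(w,237,99,43)
print('loaded slide est',np.hypot(*(l[:2]-[543.2,-294])),l)
t=dict(np.load('top6.npz'))
a=ray(t,180+76/2.743,115+188/2.743,43);print('empty face',a,'home expected ~558')
job.sign_off()
E
```

```text
loaded slide est 79.42821349033677 [ 464.18737393 -285.88544398   43.        ]
empty face [556.52446353  19.72567432  43.        ] home expected ~558
the job is handed in; nothing more can be done
```

I pushed the empty tray home to its stop, then hooked the loaded tray behind its lip and drew it out to its stop. The job was handed in at about 16 s, with the arm clear; the sign-off reports no verdict.

**Failed first push:** The fingers passed over the empty tray's lip without touching it. The cameras showed the shut fingertips about 20 mm above the reported TCP, where the spec puts them 14 mm below it. I lowered the tool to match and the second push worked.

**Forces:** Both trays slid at about 3 N. At each stop the force rose to about 20 N, within about 1 mm of where I expected it.

**Last checks:**

| Item | Result |
|---|---|
| Loaded tray slide | about 79 mm out (stop is 80 mm) |
| Empty tray face | x 556.5 mm, against about 558 mm expected at home (within the 5 mm limit) |
| Vials | red and cream seen upright in their holes and clear of the hood |
| Dropper and timer | looked unmoved by eye |

**Not confirmed:** The sky vial was outside the last crops, and so was the slide box. The arm did not go near the slide box after the push. I did not measure the vials' tilt or the distances of the other things.

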